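# Snap the washed sausage-filler tubes back into the drying rail

### The job

The two washed sausage-filler tubes standing in the white tray belong on the drying rail. Snap each one sideways, upright with its flange down, fully home into the empty spring clip of its own size, held about half-way up so that it hangs clear of the drip tray. Leave the tube that is already on the rail, the bowl, the jug and the carton where they are.

Things in the scene. Friction and masses are not known exactly. Their poses are not given: they have to be found in the camera images.
- tube_large_center (a point): The wide stainless filler tube, to be put away in the large clip; stands upright in the white tray. 170 mm tall: flange 60 mm across and 4 mm thick at the foot, a cone from 53 mm across narrowing up to 44 mm above the foot, then a straight round pipe 36 mm across to the open top; 0.17 kg. The point is on its axis half-way up (85 mm above the foot); z runs up the tube.
- tube_small_center (a point): The narrow stainless filler tube, to be put away in the small clip: as the wide one, but its straight pipe is 22 mm across; about 0.11 kg. Stands upright in the white tray at least 95 mm from the wide one, axis to axis. The point is on its axis half-way up (85 mm above the foot); z runs up the tube.
- tube_medium_center (a point): The middle tube (straight pipe 29 mm across, otherwise as the others), already in the medium clip on the rail; leave it there. The point is on its axis half-way up.
- rack: Drying rail fixed to the bench: flat bar (top 140 mm above the bench) 28 to 34 mm behind the row of clip seats, on two posts (top 142 mm) 160 mm either side of the middle, over a white drip tray 360 x 120 mm with edges 8 mm high. Origin at bench level under the middle seat. Three clips in a row 100 mm apart along y, in an order that changes; x points from the clips' open mouths to the bar; z up.
- clip_large_seat (a point): Seat of the large clip, for the 36 mm pipe: point on the axis that a home tube takes, at the clip's mid-height, 125 mm above the bench. x points level into the clip (the way to push), y along the rail. Two sprung steel jaws, 20 mm tall, flare to a mouth about 47 mm wide that begins 34 mm in front (-x) of the seat. About 10 N snaps a tube in, back against the plate; the jaws hold it up.
- clip_small_seat (a point): Seat of the small clip, for the 22 mm pipe: point on the axis that a home tube takes, at the clip's mid-height, 125 mm above the bench. x points level into the clip (the way to push), y along the rail, z up. Built as the large clip; jaws 20 mm tall, mouth about 31 mm wide that begins 22 mm in front (-x) of the seat; about 10 N snaps a tube in.
- clip_medium_seat (a point): Seat of the medium clip, for the 29 mm pipe, taken by the middle tube from the start; 125 mm above the bench, axes as for the other clips.
- tray: White plastic food tray, fixed to the bench, 280 x 200 mm, sides 55 mm high, floor 5 mm thick; origin under its centre at bench level, long side along its y axis. The two washed tubes stand on its floor.
- bowl: Stainless mixing bowl, 170 mm across and 70 mm high, origin under its centre; leave it alone.
- jug: White plastic jug with a handle, 90 mm across and 110 mm high, origin under its centre; leave it alone.
- carton: Cardboard carton, 150 x 100 x 70 mm high, origin under its centre; leave it alone.
Things that resemble listed ones, but are neither listed nor needed, are in the scene too. Leave any orange or yellow look-alike of the part that bears tube_large_center alone. What is shaped like the part that bears tube_medium_center but orange is not meant.

How it is judged:
By the outcome, as a careful person would: the job done as asked, in the order asked, and still so for the second after the job is handed in, with the robot touching nothing.
It also fails if it takes over 64 s, if anything falls off the work surface, if the arm or the gripper's body presses on something with over 40 N, if the wrist force passes 120 N, or if a joint passes its speed limit or range.

### The arm

A 6-joint arm with a two-finger parallel gripper is mounted at the origin on the work surface. World frame = base frame: x ahead of the robot, y to its left, z up, the work surface at z = 0. Lengths are in m, angles in rad, forces in N, time in s.
With the tool pointing down it reaches from about 0.425 to 0.95 m from the base axis. Payload 3.5 kg.
Tool frame: the origin (TCP) lies at the very end of the fingers, on their centre line; the grasp point (between the pads) lies 19 mm behind it; z points along the fingers, y is the line along which they close (so a half turn about z gives the same grasp; the last joint's range is limited). The gripper opens to 85 mm and grips with 20 to 120 N. Pads are 22 mm wide; open, the fingers measure 114 mm over their backs; the gripper's body (76 mm by 85 mm) begins 54 mm behind the grasp point. The pads swing forward as they close: fully open they stand 13 mm farther back than shut.
Start: joints at [-1.315, 0.286, 1.577, -0, 1.279, -0.15], TCP at [0.266, -0.62, 0.231] pointing down, gripper open.
Joint ranges: [-2.77, 2.77], [-0.9, 2.22], [0.21, 2.48], [-1.53, 4.67], [0.24, 2.81], [-2.84, 2.84]. Speed limits (rad/s): [2.79, 2.79, 3.14, 3.14, 3.14, 3.14].

### API

Orientations are given as a unit quaternion [w, x, y, z].
In Python, from rig import manip, vision gives the robot as it stands.
- The arm moves only by the shell command python3 -m pendant 'ROWS' [FORCE]. ROWS is JSON, a list that holds one entry, the list of rows, each a list of 7 numbers: the closure, from 0 (fully open) to 1 (shut), then the shift along the world's x, y, z in cm, then the turn, a rotation vector about the world's x, y, z in degrees. A call has 1 to 12 rows; each row is the pose to reach, as a shift and turn from the pose commanded when the call began; what a row does not reach only later rows make up. A row lasts 1/8 s, in which the tool goes at most 62.5 mm and 10.7 degrees, less where a joint would pass 70% of its speed; a pose out of reach is approached as far as the arm can. A call with a gripper value outside its range is refused whole. The fingers move at their own pace and stop on an object; FORCE is the grip in N (left out, the last holds). Time passes only in rows, so rows that repeat a pose let the fingers close. It gives the time, the measured TCP pose, the force, the opening and the grip force at its end, in the units of the state.
- manip.get_state(): the state, without advancing time (a new reading comes with each control period).
- vision.read_camera(name): name is "scene" or "top" or "wrist"; returns the picture (384x512x3 uint8, red, green, blue); there is no depth.
- vision.calibration(name): a dict with "camera_matrix" (3x3 intrinsics, pixels), "pose" (4x4, takes a point from camera to world coordinates). Camera axes: x right, y down, z forward; pixel columns grow to the right and rows downward; lengths in m; the calibration is good to about 2 mm. The wrist camera is an equidistant fisheye: a pixel r from the principal point sees the ray r / f radians off the axis. A picture is of the moment at which its call begins: read the wrist's pose just before it. calibration takes no time and is no camera call; for the wrist camera it gives the pose at the moment of the call.
- manip.hand_in(): hands the job in; it is judged then, once.
The state is a dict: "time_s": time; "joint_pos": joint angles; "qd": joint speeds; "effort": joint torques, N m; "tool_pos": TCP position; "orientation": TCP orientation; "contact_force": force on the tool from outside, world axes, zero at the start; "wrist_torque": the same for the moment, N m; "finger_gap": finger opening in m; "grasp_force": force on a finger pad.
Only numpy, scipy, OpenCV 4.12 (cv2) and the standard library are available. Lean on these libraries where they do the work, as an engineer would, in place of code of your own. Each camera call takes 0.05 s, during which the arm holds its last target. There are 200 camera calls.

## Working session

There is one attempt and no reset: what is moved stays moved. The work goes in short steps, Python scripts to look and compute and a shell command to move; the robot and the scene stay as the last step left them, time stands still between calls to the robot, and variables do not carry over. Pictures are saved under pics/ and viewed, at most 10 in all, crops included, and the job is handed in when it is done.

```bash
mkdir -p pics
python3 - <<'E'
from rig import manip, vision
import cv2, numpy as np
for n in ("scene","top"):
    im=vision.read_camera(n); cv2.imwrite(f"pics/{n}1.png",cv2.resize(im[:,:,::-1],(800,600),interpolation=cv2.INTER_CUBIC))
    c=vision.calibration(n); print(n,np.round(c["camera_matrix"],1).tolist(),np.round(c["pose"],3).tolist())
s=manip.get_state();print(s)
E
```

```text
scene [[471.5, 0.0, 254.2], [0.0, 471.5, 195.9], [0.0, 0.0, 1.0]] [[0.813, 0.36, -0.458, 1.27], [0.582, -0.476, 0.659, -1.06], [0.019, -0.802, -0.597, 1.072], [0.0, 0.0, 0.0, 1.0]]
top [[349.8, 0.0, 251.7], [0.0, 349.8, 192.1], [0.0, 0.0, 1.0]] [[0.133, -0.97, 0.202, 0.278], [-0.991, -0.131, 0.023, -0.012], [0.004, -0.204, -0.979, 1.382], [0.0, 0.0, 0.0, 1.0]]
{'time_s': 0.1, 'joint_pos': array([-1.31499955e+00,  2.87126765e-01,  1.57801869e+00,  1.59659550e-05,
        1.27864469e+00, -1.50007486e-01]), 'qd': array([ 0.00122697, -0.00179198, -0.00223483, -0.00065874, -0.00130642,
        0.00112449]), 'effort': array([ 1.05094234e-03, -4.07292473e+01, -2.93698204e+01, -1.61212361e-04,
        3.39420978e-03,  8.44096888e-06]), 'tool_pos': array([ 0.26633439, -0.61958285,  0.23005884]), 'orientation': array([-1.09761203e-03,  9.79485760e-01,  2.01510392e-01, -5.04591248e-05]), 'contact_force': array([ 1.03457044, -0.07605882,  0.15326443]), 'wrist_torque': array([-0.03151543, -0.0126302 ,  0.06613479]), 'grasp_force': 0.0, 'finger_gap': 0.08550494806186172}
```

View pics/scene1.png

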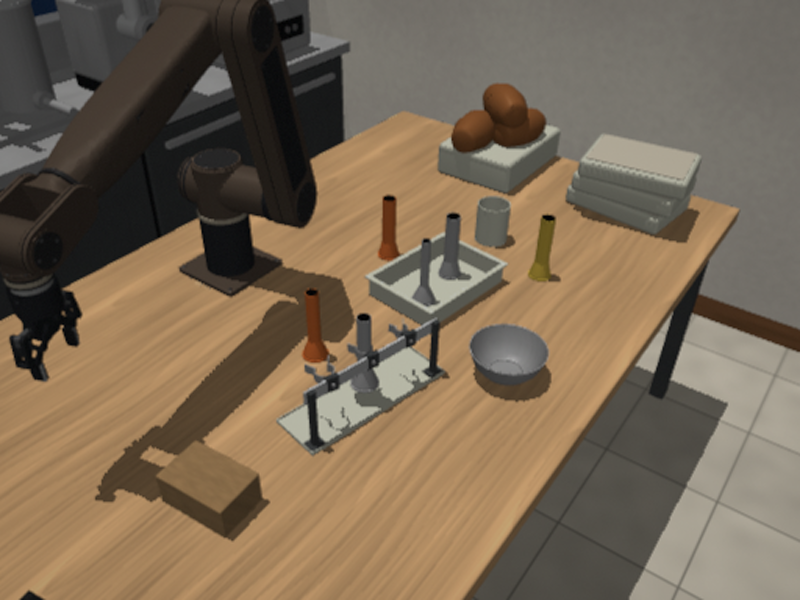

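View pics/top1.png

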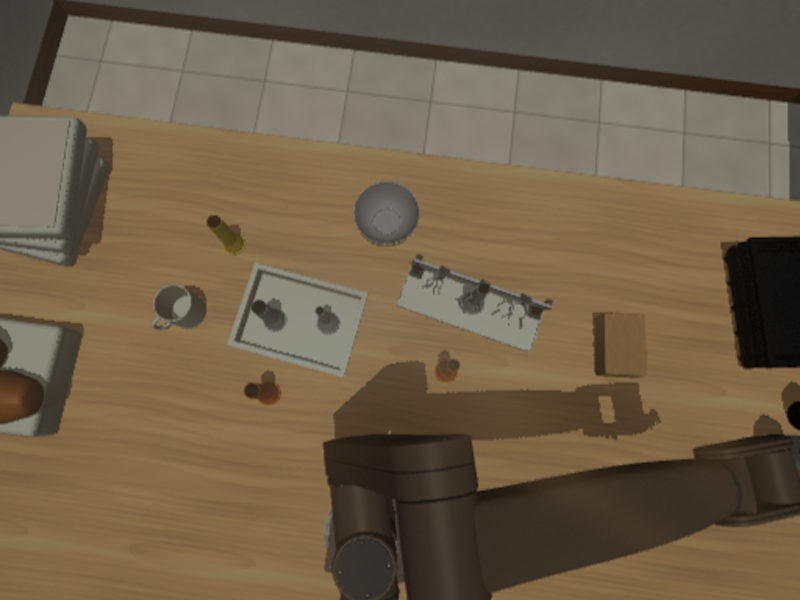

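```bash
cat > h.py <<'E'
from rig import manip, vision
import cv2, numpy as np
def crop(n,x0,y0,x1,y1,k,out,im=None):
    im=vision.read_camera(n) if im is None else im
    cv2.imwrite(out,cv2.resize(im[y0:y1,x0:x1,::-1],None,fx=k,fy=k,interpolation=cv2.INTER_CUBIC))
def ray(c,u,v):
    K=c["camera_matrix"];T=np.array(c["pose"])
    d=np.array([(u-K[0][2])/K[0][0],(v-K[1][2])/K[1][1],1.]); return T[:3,3],T[:3,:3]@d
def atz(c,u,v,z):
    o,d=ray(c,u,v); return o+d*(z-o[2])/d[2]
def wray(c,u,v):
    K=np.array(c["camera_matrix"]);T=np.array(c["pose"])
    a=np.array([(u-K[0,2])/K[0,0],(v-K[1,2])/K[1,1]]);r=np.hypot(*a)
    d=np.r_[a/r*np.sin(r),np.cos(r)]; return T[:3,3],T[:3,:3]@d
def watz(c,u,v,z):
    o,d=wray(c,u,v); return o+d*(z-o[2])/d[2]
E
python3 - <<'E'
from h import *
a=vision.read_camera("top"); b=vision.read_camera("scene")
A=cv2.resize(a[150:230,140:360],(792,288),interpolation=cv2.INTER_CUBIC) # k=3.6
B=cv2.resize(b[125:290,170:330],None,fx=3.6,fy=3.6,interpolation=cv2.INTER_CUBIC)
cv2.imwrite("pics/a2.png",A[:,:,::-1]);cv2.imwrite("pics/b2.png",B[:,:,::-1])
E
```

```text
(no output)
```

View pics/a2.png

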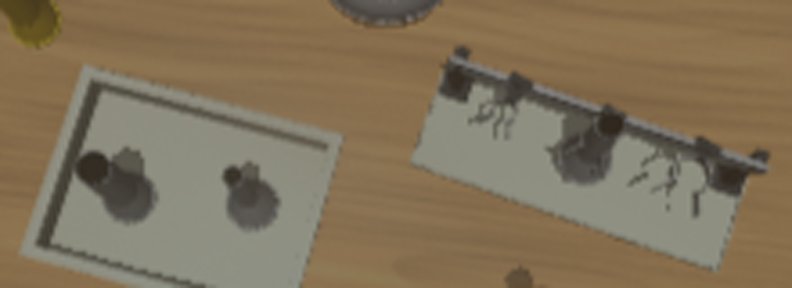

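View pics/b2.png

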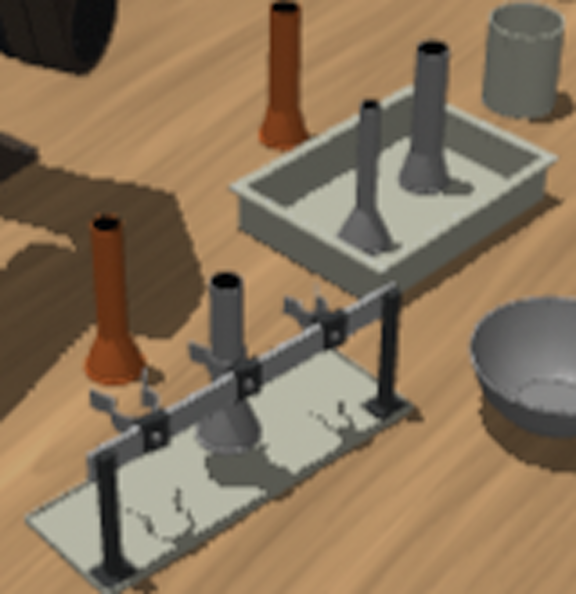

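Run:
```python
from h import *
t=vision.calibration("top");s=vision.calibration("scene")
f=lambda n,p,q,z:print(n,(atz(t,p[0]/3.6+139.6,p[1]/3.6+149.6,z)*1000).round(),(atz(s,q[0]/3.6+169.6,q[1]/3.6+124.6,z)*1000).round())
f("large",(93,167),(432,48),.175);f("small",(232,176),(370,104),.175);f("med",(611,122),(226,282),.21)
f("postL",(461,49),(392,288),.142);f("postR",(762,156),(105,457),.142)
f("smalltop-clip",(513,80),(335,322),.14);f("largeclip plate",(706,148),(155,424),.14)
print([ (vision.calibration("wrist")[k]) for k in ("camera_matrix","pose")])
```

```text
large [474. 315. 175.] [472. 314. 175.]
small [483. 179. 175.] [483. 180. 175.]
med [ 577. -177.  210.] [ 576. -177.  210.]
postL [650. -27. 142.] [645. -24. 142.]
postR [ 580. -341.  142.] [ 584. -344.  142.]
smalltop-clip [625. -83. 140.] [631. -93. 140.]
largeclip plate [ 581. -285.  140.] [ 589. -289.  140.]
[array([[297.31863964,   0.        , 254.89072281],
       [  0.        , 297.31863964, 191.99924181],
       [  0.        ,   0.        ,   1.        ]]), array([[ 0.39584793, -0.88371225, -0.249714  ,  0.32941227],
       [-0.91831378, -0.38153944, -0.1054868 , -0.5931789 ],
       [-0.00205577,  0.27107254, -0.96255673,  0.37259093],
       [ 0.        ,  0.        ,  0.        ,  1.        ]])]
```

```bash
python3 -m pendant '[[[0,3,5,7,0,0,5],[0,7,10,9,0,0,12],[0,10,15,9,0,0,18],[0,13,20,9,0,0,25],[0,15,25,9,0,0,32],[0,18,31,9,0,0,39],[0,20,37,9,0,0,46],[0,22,42,9,0,0,51],[0,23,46,9,0,0,55],[0,23,46,9,0,0,55],[0,23,46,9,0,0,55]]]' 60
python3 - <<'E'
from h import *
c=vision.calibration("wrist");im=vision.read_camera("wrist")
cv2.imwrite("pics/w1.png",cv2.resize(im[:,:,::-1],(800,600),interpolation=cv2.INTER_CUBIC));np.save("w1.npy",c["pose"]);print(c["pose"].round(3))
t=vision.calibration("top");s=vision.calibration("scene")
print("orange2",atz(s,107/3.6+169.6,222/3.6+124.6,.17),"orange1",atz(s,286/3.6+169.6,8/3.6+124.6,.17))
E
```

```text
time_s: 1.58
tool_pos: [0.4964, -0.1603, 0.3212]
orientation: [0.0, 0.776, 0.631, -0.0]
contact_force: [-0.4, 0.4, -0.4]
finger_gap: 0.0854
grasp_force: 0.0
[[ 0.979 -0.195 -0.055  0.51 ]
 [-0.202 -0.943 -0.266 -0.093]
 [-0.     0.271 -0.962  0.463]
 [ 0.     0.     0.     1.   ]]
orange2 [ 0.40180813 -0.13011929  0.17      ] orange1 [0.29095202 0.29866555 0.17      ]
```

View pics/w1.png

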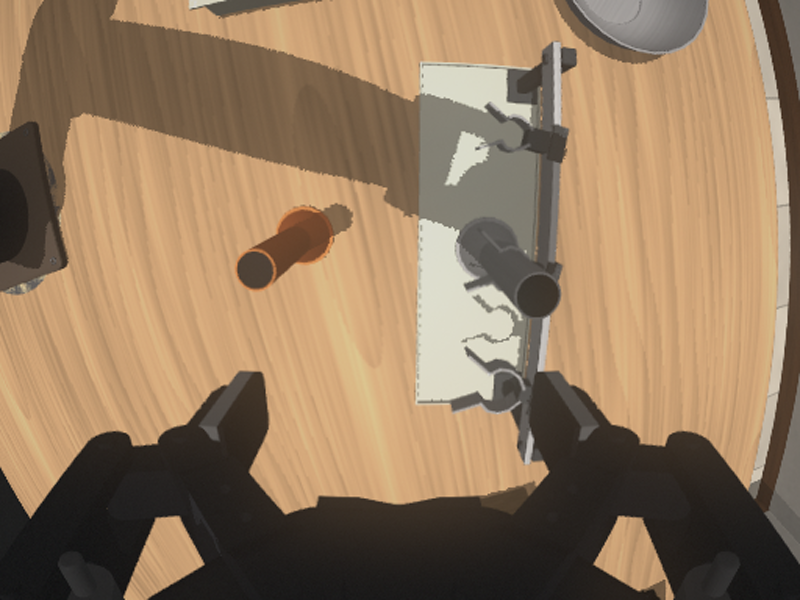

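Run:
```python
from h import *
c=vision.calibration("wrist");k=1.5625
for n,u,v,z in [("med",538,296,.21),("small seat",514,135,.135),("large seat",504,390,.135),("barL",550,44,.14),("barR",526,461,.14),("orange2",257,270,.17)]:
    print(n,(watz(c,u/k-.2,v/k-.2,z)*1000).round(1))
```

```text
med [ 575.6 -177.7  210. ]
small seat [596. -82. 135.]
large seat [ 558.7 -274.8  135. ]
barL [635.7 -19.3 140. ]
barR [ 569.9 -346.7  140. ]
orange2 [ 405.2 -135.1  170. ]
```

```bash
python3 -m pendant '[[[0,0,6,0,0,0,0],[0,0,12,0,0,0,0],[0,-1,18,0,0,0,0],[0,-1.3,24,0,0,0,0],[0,-1.3,30,0,0,0,0],[0,-1.3,34,-2,0,0,0],[0,-1.3,34,-6,0,0,0],[0,-1.3,34,-8,0,0,0],[0,-1.3,34,-8,0,0,0],[0,-1.3,34,-8,0,0,0]]]' 60
python3 - <<'E'
from h import *
c=vision.calibration("wrist");im=vision.read_camera("wrist")
cv2.imwrite("pics/w2.png",cv2.resize(im[:,:,::-1],(800,600),interpolation=cv2.INTER_CUBIC))
E
```

```text
time_s: 2.88
tool_pos: [0.4845, 0.179, 0.2425]
orientation: [0.0, 0.776, 0.63, 0.001]
contact_force: [0.3, 0.4, 0.4]
finger_gap: 0.0853
grasp_force: 0.0
```

View pics/w2.png

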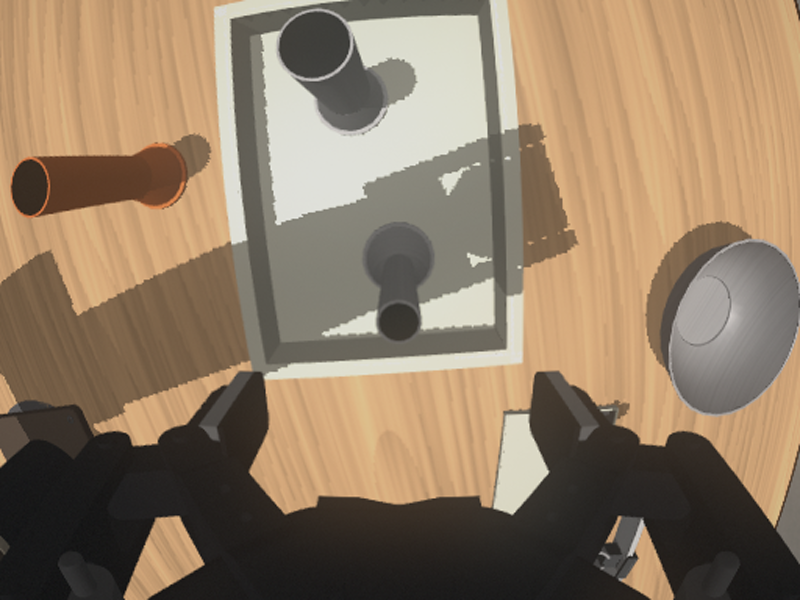

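Run:
```python
from h import *
c=vision.calibration("wrist");k=1.5625
for n,u,v,z in [("small",399,321,.175),("large",316,45,.175),("orange1",30,187,.17)]:
    print(n,(watz(c,u/k-.2,v/k-.2,z)*1000).round(1))
```

```text
small [484.7 178.3 175. ]
large [474.5 313.1 175. ]
orange1 [291.  297.5 170. ]
```

```bash
python3 -m pendant '[[[0,0,0,-5,0,0,0],[0,0,0,-10,0,0,0],[0,0,0,-12.3,0,0,0],[0,0,0,-12.3,0,0,0],[1,0,0,-12.3,0,0,0],[1,0,0,-12.3,0,0,0],[1,0,0,-12.3,0,0,0],[1,0,0,-12.3,0,0,0],[1,0,0,-12.3,0,0,0],[1,0,0,-12.3,0,0,0],[1,0,0,-12.3,0,0,0]]]' 80
```

```text
time_s: 4.3
tool_pos: [0.4845, 0.18, 0.1194]
orientation: [0.001, 0.776, 0.631, 0.001]
contact_force: [1.3, 0.2, 5.8]
finger_gap: 0.0203
grasp_force: 78.0
```

```bash
python3 -m pendant '[[[1,0,0,5,0,0,0],[1,0,0,10,0,0,0],[1,0,0,15,0,0,0],[1,0,-3,18,0,0,0],[1,1,-8,18,0,0,0],[1,2,-13,18,0,0,0],[1,3,-18,18,0,0,0],[1,4,-22,18,0,0,0],[1,4.4,-24.5,17,0,0,0],[1,4.4,-24.5,12,0,0,0],[1,4.4,-24.5,7,0,0,0],[1,4.4,-24.5,3.5,0,0,0]]]'; python3 -m pendant '[[[1,0,0,0,0,0,0],[1,0,0,0,0,0,0]]]'
python3 - <<'E'
from h import *
c=vision.calibration("wrist");im=vision.read_camera("wrist")
np.save("w3c.npy",c["pose"])
cv2.imwrite("pics/w3.png",cv2.resize(im[100:340,140:460,::-1],(800,600),interpolation=cv2.INTER_CUBIC))
E
```

```text
time_s: 5.8
tool_pos: [0.525, -0.0645, 0.149]
orientation: [-0.003, 0.776, 0.631, -0.002]
contact_force: [0.3, 0.5, -1.4]
finger_gap: 0.0206
grasp_force: 78.6
time_s: 6.05
tool_pos: [0.528, -0.0653, 0.1543]
orientation: [0.0, 0.776, 0.631, 0.0]
contact_force: [0.4, 0.4, -0.2]
finger_gap: 0.02
grasp_force: 78.5
```

View pics/w3.png

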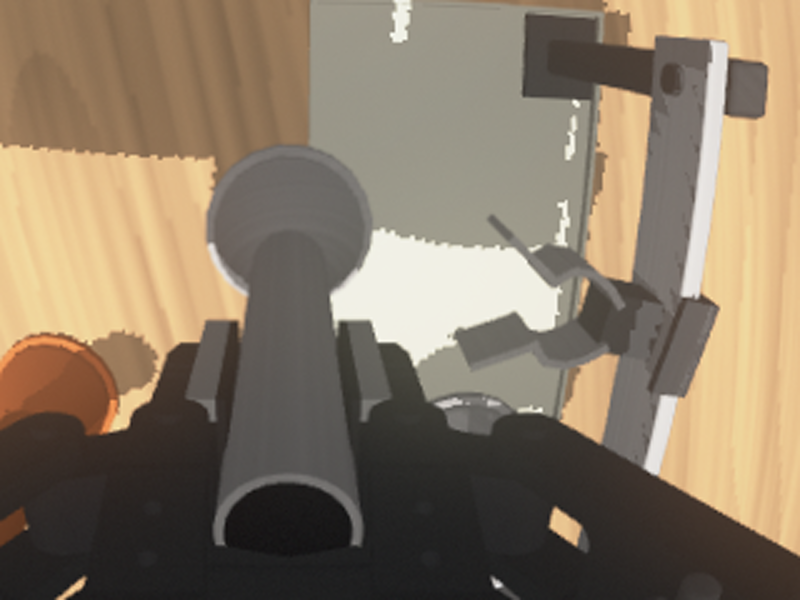

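Run:
```python
from h import *
c=vision.calibration("wrist")
s=manip.get_state();p=s["tool_pos"][:2]*1000
a=np.radians(-11.5);X=np.array([np.cos(a),np.sin(a)]);Y=np.array([-X[1],X[0]])
for n,u,v,z in [("tipU",492,217,.135),("tipL",457,332,.135),("tipLb",472,368,.115),("plateU",605,265,.135),("plateL",610,350,.115),("top",288,515,.21),("flange",290,222,.042)]:
    q=watz(c,u/2.5+139.7,v/2.5+99.7,z)[:2]*1000; print(n,q.round(1),"rel tool x,y",((q-p)@X).round(1),((q-p)@Y).round(1))
```

```text
tipU [580.2 -49.6] rel tool x,y 47.3 25.8
tipL [568.1 -76.5] rel tool x,y 40.9 -2.9
tipLb [574.2 -98. ] rel tool x,y 51.2 -22.9
plateU [607.7 -67.6] rel tool x,y 77.9 13.6
plateL [ 616.  -102.8] rel tool x,y 93.1 -19.1
top [528.6 -64.4] rel tool x,y -0.3 1.0
flange [529.5 -65.9] rel tool x,y 1.0 -0.3
```

Run:
```python
from h import *
c=vision.calibration("wrist")
s=manip.get_state();p=s["tool_pos"][:2]*1000
a=np.radians(-11.5);X=np.array([np.cos(a),np.sin(a)]);Y=np.array([-X[1],X[0]])
for n,u,v,z in [("tipU",492,217,.135),("tipL",471,368,.135),("tipLb",457,332,.115),("plateU",625,303,.135),("plateL",632,352,.135)]:
    q=watz(c,u/2.5+139.7,v/2.5+99.7,z)[:2]*1000; print(n,"rel tool x,y",((q-p)@X).round(1),((q-p)@Y).round(1))
```

```text
tipU rel tool x,y 47.3 25.8
tipL rel tool x,y 45.3 -12.8
tipLb rel tool x,y 45.9 -11.7
plateU rel tool x,y 85.1 3.4
plateL rel tool x,y 89.6 -10.5
```

Run:
```python
from h import *
crop("wrist",310,170,430,260,6.6,"pics/w4.png")
```

```text
(no output)
```

View pics/w4.png

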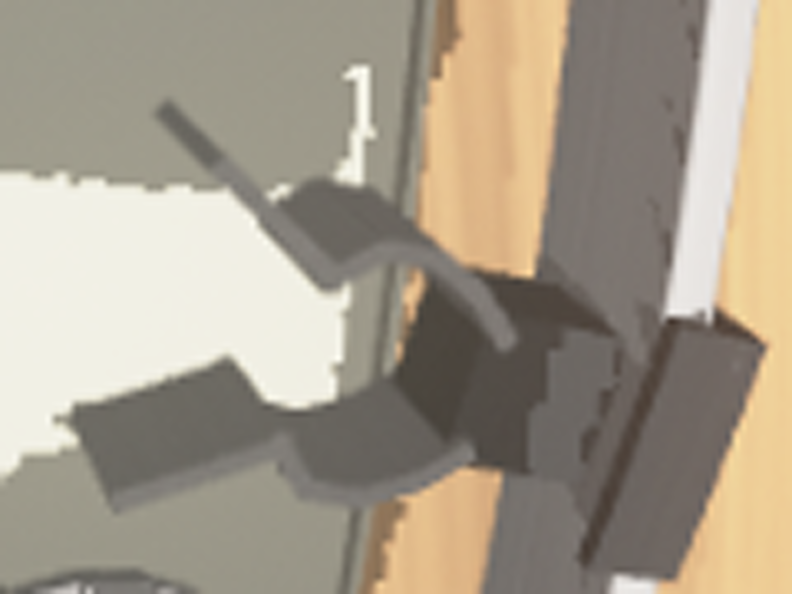

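Run:
```python
from h import *
c=vision.calibration("wrist")
s=manip.get_state();p=s["tool_pos"][:2]*1000
a=np.radians(-11.5);X=np.array([np.cos(a),np.sin(a)]);Y=np.array([-X[1],X[0]])
R={}
for n,u,v in [("tipU",163,108),("tipL",116,503),("waistU",330,285),("waistL",280,442),("bulU",390,245),("bulL",345,497),("endU",510,342),("endL",470,453)]:
    q=watz(c,u/6.6+309.6,v/6.6+169.6,.135)[:2]*1000; R[n]=q;print(n,q.round(1),"rel tool x,y",((q-p)@X).round(1),((q-p)@Y).round(1))
for k in ("tip","waist","bul","end"): print(k,((R[k+"U"]+R[k+"L"])/2).round(1))
```

```text
tipU [579.2 -49.2] rel tool x,y 46.1 26.0
tipL [570.2 -86.4] rel tool x,y 44.8 -12.3
waistU [593.  -69.2] rel tool x,y 63.7 9.2
waistL [586.8 -83.9] rel tool x,y 60.5 -6.5
bulU [599.3 -66.6] rel tool x,y 69.3 13.0
bulL [592.9 -91.5] rel tool x,y 68.0 -12.6
endU [611.1 -79.2] rel tool x,y 83.3 2.9
endL [606.3 -90. ] rel tool x,y 80.8 -8.6
tip [574.7 -67.8]
waist [589.9 -76.6]
bul [596.1 -79. ]
end [608.7 -84.6]
```

Run:
```python
from h import *
c=vision.calibration("wrist");T=np.array(c["pose"]);print(T[:3,3].round(3))
w=lambda u,v,z:watz(c,u/6.6+309.6,v/6.6+169.6,z)[:2]*1000
for n,a,b,z in [("plate front edge",(668,322),(585,562),.14),("plate rear edge",(765,345),(682,578),.14),("bar front",(710,0),(668,315),.14),("bar rear",(757,0),(712,315),.14)]:
    for zz in (z-.015,z): A,B=w(*a,zz),w(*b,zz);d=A-B;print(n,zz,A.round(),B.round(),np.degrees(np.arctan2(d[0],d[1])).round(1),np.hypot(*d).round(1))
# large clip from w1 (pose saved)
c1=dict(camera_matrix=c["camera_matrix"],pose=np.load("w1.npy"))
for n,u,v in [("tipU",467,350),("tipL",452,408),("ring",505,390)]: print(n,(watz(c1,u/1.5625-.2,v/1.5625-.2,.135)*1000).round(1))
```

```text
[0.542 0.002 0.298]
plate front edge 0.125 [634. -86.] [ 624. -113.] 21.7 28.1
plate front edge 0.14 [626. -79.] [ 617. -103.] 21.7 25.7
plate rear edge 0.125 [647. -92.] [ 636. -118.] 21.5 28.1
plate rear edge 0.14 [637. -84.] [ 628. -108.] 21.5 25.7
bar front 0.125 [641. -53.] [634. -86.] 11.3 33.4
bar front 0.14 [632. -48.] [626. -78.] 11.3 30.5
bar rear 0.125 [646. -54.] [640. -87.] 11.6 33.8
bar rear 0.14 [637. -49.] [631. -79.] 11.6 30.8
tipU [ 534.6 -233.3  135. ]
tipL [ 515.2 -280.9  135. ]
ring [ 559.8 -274.4  135. ]
```

```bash
python3 -m pendant '[[[1,0.3,0.8,0,0,0,-6],[1,0.5,1.5,0,0,0,-12],[1,0.5,1.5,0,0,0,-12],[1,0.5,1.5,0,0,0,-12],[1,1.9,0.9,0,0,0,-12],[1,3.2,0.3,0,0,0,-12],[1,4.2,-0.1,0,0,0,-12],[1,4.2,-0.1,0,0,0,-12]]]' 100;  python3 - <<'E'
from h import *
c=vision.calibration("wrist");im=vision.read_camera("wrist")
cv2.imwrite("pics/w5.png",cv2.resize(im[140:320,200:440,::-1],(800,600),interpolation=cv2.INTER_CUBIC))
E
```

```text
time_s: 7.15
tool_pos: [0.5703, -0.0667, 0.1532]
orientation: [-0.0, 0.838, 0.546, -0.0]
contact_force: [0.1, 0.8, -1.0]
finger_gap: 0.0199
grasp_force: 97.7
```

View pics/w5.png

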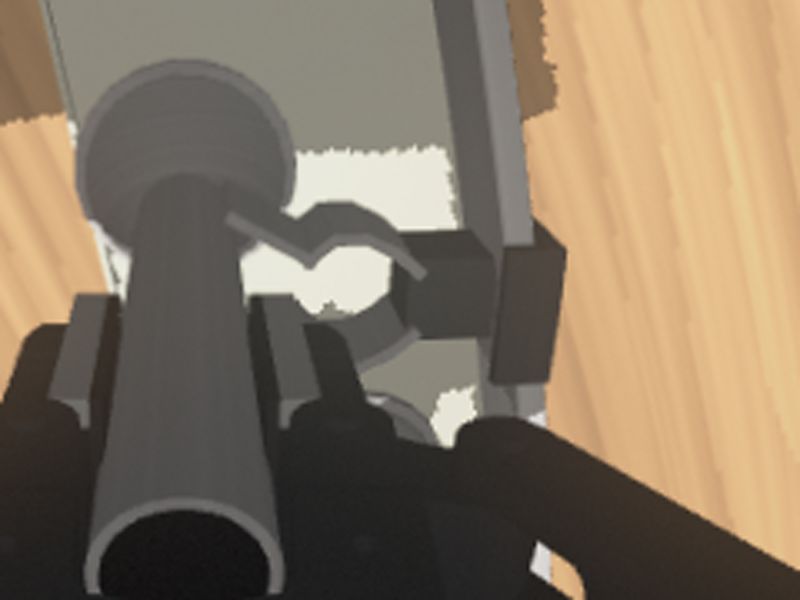

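Run:
```python
from h import *
c=vision.calibration("wrist");p=manip.get_state()["tool_pos"][:2]*1000
a=np.radians(-23.8);X=np.array([np.cos(a),np.sin(a)]);Y=np.array([-X[1],X[0]])
for n,u,v in [("tipU",228,218),("waistU",312,267),("bulU",345,237),("endU",420,277),("endL",417,332)]:
    q=watz(c,u/3.333+199.7,v/3.333+139.7,.135)[:2]*1000;print(n,((q-p)@X).round(1),((q-p)@Y).round(1))
```

```text
tipU 7.4 15.6
waistU 22.2 6.6
bulU 27.7 12.1
endU 41.7 4.5
endL 42.1 -6.2
```

```bash
python3 -m pendant '[[[1,0.5,-0.2,0,0,0,0],[1,0.9,-0.4,0,0,0,0],[1,1.4,-0.6,0,0,0,0],[1,1.8,-0.8,0,0,0,0],[1,2.2,-1.0,0,0,0,0],[1,2.5,-1.1,0,0,0,0],[1,2.7,-1.2,0,0,0,0],[1,2.7,-1.2,0,0,0,0],[1,2.7,-1.2,0,0,0,0]]]' 110; python3 -m pendant '[[[1,0.1,-0.05,0,0,0,0],[1,0.1,-0.05,0,0,0,0]]]'
```

```text
time_s: 8.32
tool_pos: [0.5972, -0.0784, 0.1534]
orientation: [0.001, 0.838, 0.546, 0.001]
contact_force: [2.0, 0.0, -4.2]
finger_gap: 0.0199
grasp_force: 107.6
time_s: 8.57
tool_pos: [0.5974, -0.0785, 0.1534]
orientation: [-0.0, 0.837, 0.546, -0.0]
contact_force: [0.3, 1.4, -2.4]
finger_gap: 0.0198
grasp_force: 107.7
```

```bash
python3 -m pendant '[[[1,0.1,-0.05,0,0,0,0],[1,0.2,-0.08,0,0,0,0],[1,0.2,-0.08,0,0,0,0]]]'; python3 -m pendant '[[[1,0.1,-0.04,0,0,0,0],[1,0.1,-0.04,0,0,0,0]]]';python3 -m pendant '[[[1,0.1,-0.04,0,0,0,0],[1,0.1,-0.04,0,0,0,0]]]'
```

```text
time_s: 8.95
tool_pos: [0.5976, -0.0785, 0.1534]
orientation: [-0.003, 0.837, 0.547, -0.002]
contact_force: [-6.0, 3.6, 1.4]
finger_gap: 0.0197
grasp_force: 107.9
time_s: 9.2
tool_pos: [0.5978, -0.0786, 0.1534]
orientation: [-0.004, 0.837, 0.547, -0.003]
contact_force: [-8.0, 4.1, 4.0]
finger_gap: 0.0197
grasp_force: 108.4
time_s: 9.45
tool_pos: [0.5979, -0.0786, 0.1534]
orientation: [-0.005, 0.837, 0.547, -0.004]
contact_force: [-10.8, 5.9, 4.6]
finger_gap: 0.0197
grasp_force: 108.8
```

```bash
python3 -m pendant '[[[1,-0.3,0.12,0,0,0,0],[1,-0.3,0.12,0,0,0,0],[0,-0.3,0.12,0,0,0,0],[0,-0.3,0.12,0,0,0,0],[0,-0.3,0.12,0,0,0,0],[0,-0.3,0.12,0,0,0,0],[0,-0.3,0.12,0,0,0,0],[0,-0.3,0.12,3,0,0,0],[0,-0.3,0.12,8,0,0,0],[0,-0.3,0.12,13,0,0,0],[0,-0.3,0.12,16,0,0,0],[0,-0.3,0.12,16,0,0,0]]]'
python3 - <<'E'
from h import *
c=vision.calibration("wrist");np.save("w6.npy",c["pose"]);b=vision.read_camera("wrist");s=vision.read_camera("scene")
B=cv2.resize(b[:,:,::-1],(480,360),interpolation=cv2.INTER_CUBIC)
S=cv2.resize(s[190:290,180:300,::-1],(320,267),interpolation=cv2.INTER_CUBIC)
o=np.zeros((360,800,3),np.uint8);o[:,:480]=B;o[:267,480:]=S;cv2.imwrite("pics/w6.png",o)
E
```

```text
time_s: 10.95
tool_pos: [0.5998, -0.0795, 0.3172]
orientation: [0.003, 0.837, 0.546, 0.002]
contact_force: [-0.1, 0.5, -0.1]
finger_gap: 0.0855
grasp_force: 0.0
```

View pics/w6.png

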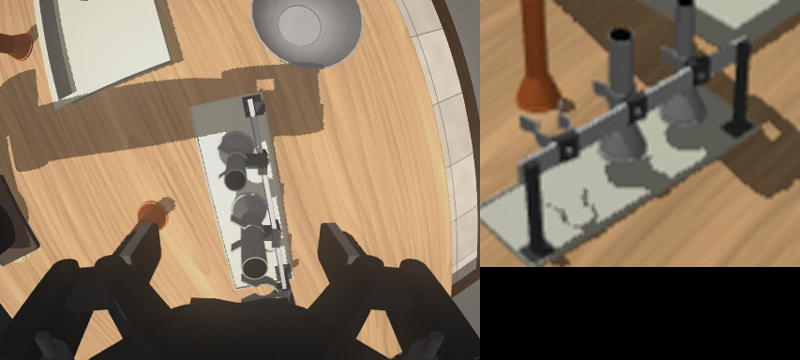

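```bash
python3 -m pendant '[[[0,-1.5,5,0,0,0,0],[0,-3,10,0,0,0,0],[0,-5,15,0,0,0,0],[0,-6,20,0,0,0,0],[0,-8,25,0,0,0,0],[0,-10,30,0,0,0,0],[0,-11.5,35,0,0,0,0],[0,-12.5,39.3,0,0,0,0],[0,-12.5,39.3,-5,0,0,0],[0,-12.5,39.3,-9,0,0,0],[0,-12.5,39.3,-9,0,0,0],[0,-12.5,39.3,-9,0,0,0]]]' 80
```

```text
time_s: 12.55
tool_pos: [0.4738, 0.3139, 0.2237]
orientation: [-0.0, 0.838, 0.546, 0.0]
contact_force: [0.5, -0.8, 0.6]
finger_gap: 0.0853
grasp_force: 0.0
```

```bash
python3 -m pendant '[[[0,0,0,-5,0,0,0],[0,0,0,-9,0,0,0],[0,0,0,-10.5,0,0,0],[0,0,0,-10.5,0,0,0],[1,0,0,-10.5,0,0,0],[1,0,0,-10.5,0,0,0],[1,0,0,-10.5,0,0,0],[1,0,0,-10.5,0,0,0],[1,0,0,-10.5,0,0,0],[1,0,0,-10.5,0,0,0]]]' 100
```

```text
time_s: 13.8
tool_pos: [0.4745, 0.3145, 0.12]
orientation: [0.0, 0.837, 0.546, 0.001]
contact_force: [-1.8, 0.4, 5.6]
finger_gap: 0.0343
grasp_force: 99.3
```

```bash
python3 -m pendant '[[[1,0,0,5,0,0,0],[1,0,0,10,0,0,0],[1,0,0,15,0,0,0],[1,1,-4,19,0,0,0],[1,2,-9.5,20,0,0,0],[1,3,-15,20,0,0,0],[1,3,-20.5,20,0,0,0],[1,3,-26,20,0,0,0],[1,3,-31.5,20,0,0,0],[1,3,-37,20,0,0,0],[1,3,-42.5,20,0,0,0],[1,2,-48,20,0,0,0]]]'; python3 -m pendant '[[[1,-1,-4,0,0,0,0],[1,-1,-7.7,0,0,0,0],[1,-1,-7.7,-5,0,0,0],[1,-1,-7.7,-10,0,0,0],[1,-1,-7.7,-14,0,0,0],[1,-1,-7.7,-16.5,0,0,0],[1,-1,-7.7,-16.5,0,0,0],[1,-1,-7.7,-16.5,0,0,0]]]'
```

```text
time_s: 15.3
tool_pos: [0.4928, -0.1677, 0.317]
orientation: [-0.001, 0.837, 0.547, -0.0]
contact_force: [0.5, -0.2, -1.5]
finger_gap: 0.0339
grasp_force: 99.7
time_s: 16.3
tool_pos: [0.4839, -0.2434, 0.1542]
orientation: [0.001, 0.837, 0.546, 0.0]
contact_force: [-0.6, 0.1, -0.8]
finger_gap: 0.0345
grasp_force: 99.9
```

```bash
python3 -m pendant '[[[1,1,-0.3,0,0,0,0],[1,2,-0.7,0,0,0,0],[1,3,-1.2,0,0,0,0],[1,4.1,-1.7,0,0,0,0],[1,4.1,-1.7,0,0,0,0]]]' 115;  python3 -m pendant '[[[1,0.5,-0.2,0,0,0,0],[1,0.9,-0.4,0,0,0,0],[1,1.2,-0.5,0,0,0,0],[1,1.2,-0.5,0,0,0,0]]]'
```

```text
time_s: 16.92
tool_pos: [0.5253, -0.2606, 0.1533]
orientation: [0.0, 0.837, 0.547, 0.0]
contact_force: [0.1, -0.3, -1.2]
finger_gap: 0.0343
grasp_force: 114.4
time_s: 17.42
tool_pos: [0.5344, -0.2638, 0.1521]
orientation: [-0.004, 0.837, 0.547, -0.002]
contact_force: [-4.9, 2.2, -0.9]
finger_gap: 0.034
grasp_force: 114.3
```

```bash
python3 -m pendant '[[[1,0.5,-0.2,0,0,0,0],[1,0.9,-0.4,0,0,0,0],[1,1.3,-0.6,0,0,0,0],[1,1.6,-0.75,0,0,0,0],[1,1.9,-0.9,0,0,0,0],[1,2.1,-1,0,0,0,0],[1,2.1,-1,0,0,0,0],[1,2.1,-1,0,0,0,0]]]'; python3 -m pendant '[[[1,0.1,-0.05,0,0,0,0],[1,0.1,-0.05,0,0,0,0]]]'; python3 -m pendant '[[[1,0.1,-0.05,0,0,0,0],[1,0.1,-0.05,0,0,0,0]]]'
```

```text
time_s: 18.42
tool_pos: [0.5559, -0.2744, 0.154]
orientation: [-0.002, 0.837, 0.547, -0.002]
contact_force: [-8.2, 2.4, 3.2]
finger_gap: 0.0341
grasp_force: 114.9
time_s: 18.68
tool_pos: [0.5561, -0.2744, 0.154]
orientation: [-0.004, 0.837, 0.547, -0.002]
contact_force: [-9.6, 3.9, 5.6]
finger_gap: 0.0339
grasp_force: 114.9
time_s: 18.92
tool_pos: [0.5562, -0.2745, 0.1539]
orientation: [-0.005, 0.837, 0.547, -0.003]
contact_force: [-12.2, 5.1, 6.3]
finger_gap: 0.0337
grasp_force: 115.3
```

```bash
python3 -m pendant '[[[1,0.2,-0.09,0,0,0,0],[1,0.2,-0.09,0,0,0,0]]]'; python3 -m pendant '[[[1,-0.4,0.18,0,0,0,0],[1,-0.4,0.18,0,0,0,0],[0,-0.4,0.18,0,0,0,0],[0,-0.4,0.18,0,0,0,0],[0,-0.4,0.18,0,0,0,0],[0,-0.4,0.18,0,0,0,0],[0,-0.4,0.18,0,0,0,0],[0,-0.4,0.18,3,0,0,0],[0,-0.4,0.18,8,0,0,0],[0,-0.4,0.18,13,0,0,0],[0,-0.4,0.18,16,0,0,0],[0,-0.4,0.18,16,0,0,0]]]'; python3 -m pendant '[[[0,-3,-5,2,0,0,0],[0,-6,-10,2,0,0,0],[0,-9,-15,2,0,0,0],[0,-9,-15,2,0,0,0]]]'
python3 - <<'E'
from h import *
# after-state: dark mouth (tube top) centroids near the expected tops, z=.21, top & scene cameras
for n in ("top","scene"):
    c=vision.calibration(n);im=vision.read_camera(n).mean(2);T=np.linalg.inv(c["pose"]);K=np.array(c["camera_matrix"])
    for name,x,y in [("small",.5975,-.0785),("med",.576,-.1773),("large",.5565,-.2745)]:
        p=K@(T@[x,y,.21,1])[:3];u,v=p[:2]/p[2];iu,iv=int(round(u)),int(round(v))
        P=im[iv-7:iv+8,iu-9:iu+10];m=(P<45);
        k,l,st,ce=cv2.connectedComponentsWithStats(m.astype(np.uint8))
        if k<2: print(n,name,"none",P.min());continue
        j=1+np.argmin(np.hypot(*(ce[1:]-[9,7]).T));print(n,name,st[j,4],(atz(c,ce[j][0]+iu-9,ce[j][1]+iv-7,.21)*1000).round())
E
```

```text
time_s: 19.18
tool_pos: [0.5564, -0.2746, 0.1539]
orientation: [-0.008, 0.837, 0.547, -0.005]
contact_force: [-17.6, 7.0, 11.2]
finger_gap: 0.0339
grasp_force: 116.0
time_s: 20.68
tool_pos: [0.5587, -0.2759, 0.3172]
orientation: [0.003, 0.837, 0.547, 0.001]
contact_force: [0.2, -0.9, 0.2]
finger_gap: 0.0853
grasp_force: 0.0
time_s: 21.18
tool_pos: [0.4647, -0.4278, 0.33]
orientation: [-0.002, 0.839, 0.544, -0.001]
contact_force: [-0.4, 0.5, 0.4]
finger_gap: 0.0853
grasp_force: 0.0
top small 10 [595. -80. 210.]
top med 27 [ 575. -177.  210.]
top large 53 [ 555. -274.  210.]
scene small 8 [597. -81. 210.]
scene med 26 [ 574. -176.  210.]
scene large 55 [ 555. -274.  210.]
```

```bash
python3 -c "
from rig import manip
print(manip.hand_in())"
```

```text
the job is handed in; nothing more can be done
None
```

Both tubes are snapped home and upright in the clips of their own size, level with the middle tube to within about 2 mm, and the job was handed in at about 21 s; the large tube's seating was checked by push force and tube-top positions measured in two cameras, not by eye, because the 10 picture views were used up.

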